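Reagent bottles into their spill saucers

ROBOT

A 6-joint arm with a two-finger parallel gripper is mounted at the origin on a cart in front of the work surface, level with it; the furniture and walls round the work are solid. World frame = base frame: x ahead of the robot, y to its left, z up, the work surface at z = 0. Lengths are in m, angles in rad, forces in N, time in s.
With the tool pointing down it reaches from about 0.375 to 0.925 m from the base axis. Payload 5.7 kg.
Tool frame: the origin (TCP) lies midway between the tips of the shut fingers; the grasp point (between the pads) lies 19 mm behind it; z points along the fingers, y is the line along which they close (so a half turn about z gives the same grasp; the last joint's range is limited). The gripper opens to 88 mm and grips with 3 to 60 N. Pads are 20 mm wide; open, the fingers measure 115 mm over their backs; the gripper's body (75 mm by 178 mm) begins 61 mm behind the grasp point.
Start: joints at [1.077, 0.359, 1.51, -0, 1.272, -0.115], TCP at [0.222, 0.557, 0.223] pointing down, gripper open.
Joint ranges: [-2.97, 2.97], [-1.01, 2.36], [0.21, 2.38], [-0.96, 4.11], [0.2, 2.71], [-2.98, 2.98]. Speed limits (rad/s): [2.39, 2.39, 3.14, 3.14, 3.14, 3.14].

INTERFACE

Orientations are given as a unit quaternion [x, y, z, w].
In Python, from bench import move_ptp, servo_line, goto_joints, move_gripper, sleep, inverse_kinematics, capture, PlanningError, close_job, spot_in, silhouettes, current_clock, current_joint_pos, current_qvel, current_joint_torque, current_position, current_orientation, current_force, current_torque, current_finger_gap, current_grip_force gives the robot as it stands. Calls block until the motion is done:
- move_ptp(position, orientation): joint-space move of the TCP to a pose.
- servo_line(position, orientation=None, rate=0.15, contact_N=None): straight line of the TCP; orientation=None keeps the orientation; rate is the mean speed in m/s. With contact_N (N) it stops when the force on the tool has changed by that much, and returns True; else False.
- goto_joints(angles): joint-space move.
- move_gripper(opening): finger opening in m; the grip force is fixed at half the most; returns when the fingers have stopped.
- sleep(seconds).
- inverse_kinematics(position, orientation): joint angles nearest the present ones, or None.
- capture(name): name is "scene" or "top" or "wrist"; returns a dict with "image" (400x640x3 uint8, blue, green, red), "range_z" (400x640 float32, m along the optical axis (not along the pixel's ray), 0 where there is no reading), "intrinsics" (3x3 intrinsics, pixels), "k1" (the pictures are not rectified: a ray, as slopes to the right and down, at radius r is drawn at 1 + k1 r^2 times it, then the intrinsics apply), "R" (3x3) and "t" (3): a world point X has camera coordinates R X + t. Camera axes: x right, y down, z forward; pixel columns grow to the right and rows downward; lengths in m; the calibration is good to about 2 mm. A picture is of the moment at which its call begins.
A pose or a line that the arm cannot do raises PlanningError and nothing moves.
- close_job(): hands the job in; it is judged then, once.
Trained networks look in the newest picture that a camera, given by its name, has taken for a name from the list of things; names that differ only in an ending like _2 or _b are one class to them, and where a whole thing is asked for, a point or a joint stands for the part that bears it (a point fixed in the world has none). Each returns a list of dicts, best first, with "conf" (0 to 1); they miss things now and then, are a little off and sometimes report something else, mostly with a low value. They report only what shows in the picture. A call takes as long as a camera call. They do not tell look-alikes from the thing itself.
- spot_in(camera, query): "xy" ([column, row] in pixels, amid what is visible of it).
- silhouettes(camera, query): "region" (400x640 bool, what is visible of it) and "xy" ([column, row] in pixels, amid what is visible of it).
Readings, each from a call of its own:
- current_clock(): time.
- current_joint_pos(): joint angles.
- current_qvel(): joint speeds.
- current_joint_torque(): joint torques, N m.
- current_position(): TCP position.
- current_orientation(): TCP orientation.
- current_force(): force on the tool from outside, world axes, zero at the start.
- current_torque(): the same for the moment, N m.
- current_finger_gap(): finger opening in m.
- current_grip_force(): force on a finger pad.
Only numpy, scipy, OpenCV 4.12 (cv2) and the standard library are available. Lean on these libraries where they do the work, as an engineer would, in place of code of your own. Each camera call takes 0.05 s, during which the arm holds its last target. There are 200 camera calls.

TASK

Every reagent bottle has to stand in the spill saucer of its size: the smallest bottle in the smallest round saucer, the dropper bottle in the middle one and the largest bottle in the largest. One saucer is taken up by a specimen pot; that pot belongs in the empty square tray. Leave all four standing upright on the floor of their saucer or tray, tip nothing over, and leave the timer and the other specimen pot where they are.

Things in the scene. Friction and masses are not known exactly. Their poses are not given: they have to be found in the camera images.
- bottle_small_center (a point): The smallest bottle, stubby, with a short cap: 57 mm high, body 27 mm in diameter up to 47 mm. The point lies on its axis 28 mm above its underside, at the body; grasp here. It stands upright on the cart (z up) in a loose row with the other two bottles, about 100 mm apart, in any order, beyond the saucers as seen from the robot.
- bottle_dropper_center (a point): The middle bottle, slim, with a pointed dropper top: 82 mm high, body 33 mm in diameter up to about 55 mm, neck and dropper narrower. The point lies on its axis 30 mm above its underside, at the body; grasp here. It stands upright on the cart (z up) in a loose row with the other two bottles, about 100 mm apart, in any order, beyond the saucers as seen from the robot.
- bottle_large_center (a point): The largest bottle, with a screw cap: 90 mm high, body 43 mm in diameter up to 75 mm. The point lies on its axis 45 mm above its underside, at the body; grasp here. It stands upright on the cart (z up) in a loose row with the other two bottles, about 100 mm apart, in any order, beyond the saucers as seen from the robot.
- pot_center (a point): The misplaced specimen pot, standing in one of the saucers: a plain plastic specimen pot, short and wide with a broad flat screw cap: 55 mm high, body 44 mm in diameter up to 42 mm, cap 50 mm in diameter above that. The point lies on its axis 27 mm above its underside, at the body; grasp here. z up.
- saucer_s_floor (a point): Centre of the floor of the smallest round spill saucer: a shallow dark steel dish fixed to the cart, inside diameter 50 mm, outside 56 mm, floor 3 mm and rim 8 mm above the cart top (so the rim stands 5 mm above this point). z up. Three such saucers of different sizes stand in a row on the near left of the cart, about 110 mm apart, in any order; one of them holds a specimen pot at the start.
- saucer_m_floor (a point): Centre of the floor of the middle-sized round spill saucer: a shallow dark steel dish fixed to the cart, inside diameter 64 mm, outside 70 mm, floor 3 mm and rim 8 mm above the cart top (so the rim stands 5 mm above this point). z up. Three such saucers of different sizes stand in a row on the near left of the cart, about 110 mm apart, in any order; one of them holds a specimen pot at the start.
- saucer_l_floor (a point): Centre of the floor of the largest round spill saucer: a shallow dark steel dish fixed to the cart, inside diameter 82 mm, outside 88 mm, floor 3 mm and rim 8 mm above the cart top (so the rim stands 5 mm above this point). z up. Three such saucers of different sizes stand in a row on the near left of the cart, about 110 mm apart, in any order; one of them holds a specimen pot at the start.
- tray_floor (a point): Centre of the floor of the square specimen tray: a shallow black plastic tray fixed to the cart, inside 64 x 64 mm, outside 70 x 70 mm, floor 3 mm and rim 8 mm above the cart top (the rim stands 5 mm above this point). x and y along its sides, z up. It stands empty at the left.
- other_pot_center (a point): Bystander, not to be moved: a second plain plastic specimen pot, short and wide with a broad flat screw cap: 55 mm high, body 44 mm in diameter up to 42 mm, cap 50 mm in diameter above that, standing on the bare cart top behind the square tray. The point lies on its axis 27 mm above its underside.
- timer_center (a point): Bystander, not to be moved: a flat bench timer with keys, 62 x 64 x 19 mm, lying on the cart at its near left edge. The point lies at its centre, half-way up. (Mind also the microscope, fixed: 0.44 m tall, between x = 0.22 and 0.70, y = -0.23 and 0.05; all the work lies to its left, at y above 0.1. An arm that starts at its right must swing over or round it.)
Not all that is in view belongs to the job. Leave any pink or red look-alike of the part that bears pot_center alone.

How it is judged:
By the outcome, as a careful person would: the job done as asked, in the order asked, and still so for the second after the job is handed in, with the robot touching nothing.
It also fails if it takes over 96 s, if anything falls off the work surface, if the arm or the gripper's body presses on something with over 40 N, if the wrist force passes 120 N, or if a joint passes its speed limit or range.

## Working session

There is one attempt and no reset: what is moved stays moved. The work goes in short steps, each a Python script; the robot and the scene stay as the last script left them, time stands still between calls to the robot, and variables do not carry over. Pictures are saved under pics/ and viewed, at most 14 in all, crops included, and the job is handed in when it is done.

```bash
mkdir -p pics; ls; cat > h.py <<'E'
import numpy as np, cv2
from bench import *
def world(c,px,z=None,rng=None):
    """pixel -> world: on plane z, or at the range reading"""
    K=np.array(c["intrinsics"]);R=np.array(c["R"]);t=np.array(c["t"])
    d=np.array([(px[0]-K[0,2])/K[0,0],(px[1]-K[1,2])/K[1,1]]);u=d.copy()
    for _ in range(20): u=d/(1+c["k1"]*(u@u))
    ray=np.array([u[0],u[1],1.])
    if rng is not None: return R.T@(ray*rng-t)
    o=-R.T@t; w=R.T@ray
    return o+w*(z-o[2])/w[2]
def cloud(c,mask):
    v,u=np.nonzero(mask&(c["range_z"]>0))
    K=np.array(c["intrinsics"]);R=np.array(c["R"]);t=np.array(c["t"])
    d=np.c_[(u-K[0,2])/K[0,0],(v-K[1,2])/K[1,1]];q=d.copy()
    for _ in range(20): q=d/(1+c["k1"]*(q**2).sum(1,keepdims=True))
    P=np.c_[q,np.ones(len(q))]*c["range_z"][v,u][:,None]
    return (P-t)@R
NAMES=["bottle_small_center","bottle_dropper_center","bottle_large_center","pot_center","saucer_s_floor","saucer_m_floor","saucer_l_floor","tray_floor","other_pot_center","timer_center"]
E
python3 - <<'E'
from h import *
for n in ["scene","top"]:
    c=capture(n); im=c["image"].copy(); cv2.imwrite(f"pics/{n}0.png",im)
    print(n,"cam",-np.array(c["R"]).T@c["t"],"clock",current_clock())
    for q in NAMES:
        for d in spot_in(n,q)[:4]:
            x=np.array(d["xy"]);r=c["range_z"][int(x[1]),int(x[0])]
            print(q,x.round(),round(d["conf"],2),world(c,x,rng=r).round(3) if r>0 else None)
E
```

```text
pics
scene cam [0.1456415  0.95464225 0.46136208] clock 0.05
bottle_small_center [260. 215.] 0.89 [0.601 0.351 0.032]
bottle_dropper_center [312. 172.] 0.61 [0.594 0.133 0.042]
bottle_large_center [282. 182.] 0.87 [0.617 0.238 0.055]
pot_center [303. 204.] 0.91 [0.538 0.282 0.04 ]
pot_center [370. 248.] 0.77 [0.351 0.368 0.035]
pot_center [323. 232.] 0.59 [0.443 0.375 0.047]
pot_center [212. 224.] 0.4 [0.65  0.445 0.049]
saucer_s_floor [314. 249.] 0.47 [0.459 0.38  0.008]
saucer_m_floor [350. 216.] 0.64 [0.449 0.233 0.005]
saucer_l_floor [369. 193.] 0.81 [0.453 0.106 0.004]
tray_floor [256. 254.] 0.55 [0.552 0.442 0.006]
other_pot_center [213. 225.] 0.61 [0.648 0.443 0.046]
timer_center [310. 279.] 0.73 [0.418 0.474 0.017]
top cam [0.4329317  0.28822257 0.90407023] clock 0.6
bottle_dropper_center [401. 147.] 0.69 [0.595 0.128 0.064]
bottle_dropper_center [297. 207.] 0.6 [0.465 0.355 0.059]
pot_center [300. 253.] 0.95 [0.365 0.348 0.057]
pot_center [339. 171.] 0.7 [0.543 0.263 0.055]
pot_center [298. 208.] 0.59 [0.463 0.352 0.059]
saucer_s_floor [309. 211.] 0.51 [0.458 0.33  0.005]
saucer_m_floor [351. 220.] 0.63 [0.437 0.234 0.002]
saucer_m_floor [398. 150.] 0.26 [0.591 0.132 0.048]
saucer_l_floor [402. 214.] 0.77 [0.45  0.116 0.005]
tray_floor [263. 171.] 0.81 [0.551 0.438 0.004]
tray_floor [358. 134.] 0.17 [0.619 0.223 0.089]
other_pot_center [265. 117.] 0.57 [0.666 0.425 0.055]
timer_center [250. 232.] 0.68 [0.41  0.464 0.019]
```

```bash
python3 - <<'E'
import cv2
for n,b in(("scene",(180,440,120,320)),("top",(210,470,80,290))):
    i=cv2.imread(f"pics/{n}0.png")[b[2]:b[3],b[0]:b[1]]
    i=cv2.resize(i,None,fx=2.8,fy=2.8,interpolation=cv2.INTER_CUBIC);cv2.imwrite(f"pics/{n}1.png",i)
E
```

```text
(no output)
```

View pics/scene1.png

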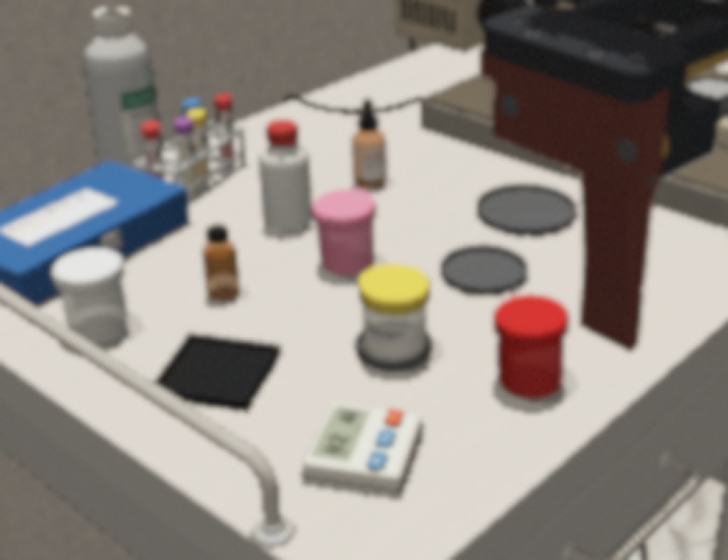

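View pics/top1.png

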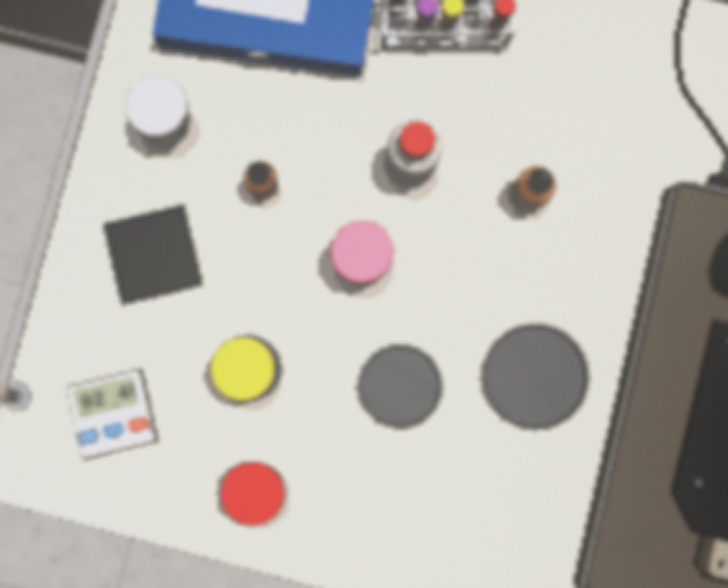

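View pics/top0.png

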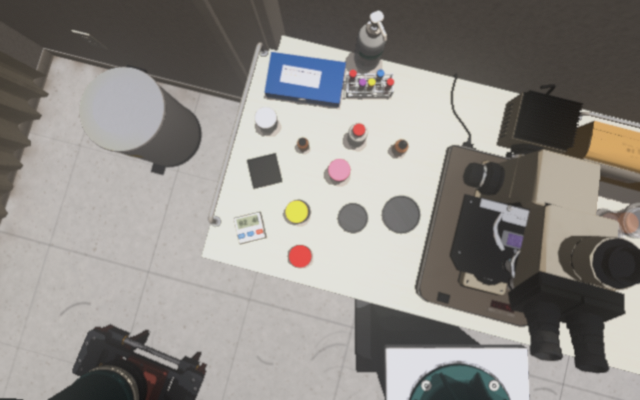

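The misplaced pot is the yellow-capped one, at top (297,211), standing in the smallest saucer. The middle saucer is at (352,217) and the large one at (401,214). The bottles are at (303,144) small, (358,132) large and (400,147) dropper. The tray is at (264,170). The red and pink pots are decoys. Next I'll take precise measurements and map the microscope.

```bash
python3 - <<'E'
from h import *
c=capture("top"); P=cloud(c,np.ones((400,640),bool))
def circ(xy,zl,zh,r):
    m=(np.hypot(P[:,0]-xy[0],P[:,1]-xy[1])<r)&(P[:,2]>zl)&(P[:,2]<zh)
    q=P[m]; (x,y),R=cv2.minEnclosingCircle(q[:,:2].astype(np.float32)); return len(q),q[:,:2].mean(0).round(4),(round(x,4),round(y,4)),round(R,4),q[:,2].max().round(3)
print("yellow",circ((.463,.352),.045,.075,.05))
print("pink",circ((.543,.263),.045,.07,.05)); print("red",circ((.365,.348),.045,.07,.05))
print("oth",circ((.666,.425),.045,.07,.05)); 
print("small",circ((.6,.347),.02,.07,.045)); print("drop",circ((.59,.128),.03,.1,.045)); print("large",circ((.615,.228),.055,.1,.045))
g=cv2.cvtColor(c["image"],cv2.COLOR_BGR2GRAY)
for n,(u,v) in dict(m=(352,217),l=(401,214),tray=(264,170)).items():
    mk=np.zeros((402,642),np.uint8); gg=g.copy(); cv2.floodFill(gg,mk,(u,v),255,12,12,cv2.FLOODFILL_FIXED_RANGE|(255<<8)|cv2.FLOODFILL_MASK_ONLY)
    m=mk[1:-1,1:-1]>0; vv,uu=np.nonzero(m); pts=np.array([world(c,p,z=.004)[:2] for p in np.c_[uu,vv]])
    print(n,len(uu),pts.mean(0).round(4),pts.min(0).round(3),pts.max(0).round(3),cv2.minAreaRect((pts*1000).astype(np.float32)))
# yellow-pot scene
H={}
for x in np.arange(.1,.8,.05):
    print(round(x,2),[int(1000*max(P[(abs(P[:,0]-x)<.025)&(abs(P[:,1]-y)<.015),2],default=-.001)) for y in np.arange(-.24,.12,.03)])
print(current_orientation(),current_joint_pos())
q=current_orientation()
for p in [(.463,.352),(.55,.438),(.6,.35),(.437,.234),(.595,.13),(.45,.113),(.615,.226)]:
    for yaw in (0,45,90,135,-45,-90):
        a=np.radians(yaw)/2; Q=[np.cos(a),np.sin(a),0,0]
        j=inverse_kinematics([*p,.03],Q)
        print(p,yaw,None if j is None else np.round(j,2))
E
```

```text
yellow (406, array([0.4551, 0.3547]), (0.4551, 0.355), 0.025, np.float64(0.063))
pink (403, array([0.5461, 0.2614]), (0.5467, 0.2615), 0.0252, np.float64(0.059))
red (419, array([0.3588, 0.3477]), (0.3583, 0.3479), 0.0251, np.float64(0.062))
oth (401, array([0.6634, 0.4235]), (0.6643, 0.4241), 0.0253, np.float64(0.059))
small (129, array([0.6063, 0.3417]), (0.609, 0.3424), 0.0134, np.float64(0.061))
drop (181, array([0.5966, 0.1253]), (0.5997, 0.122), 0.0162, np.float64(0.084))
large (303, array([0.6231, 0.2212]), (0.6273, 0.2199), 0.0215, np.float64(0.095))
m 649 [0.4417 0.2308] [0.409 0.199] [0.473 0.264] ((440.9754638671875, 231.6665496826172), (64.4571304321289, 64.46484375), 89.18439483642578)
l 1041 [0.449  0.1203] [0.408 0.08 ] [0.491 0.16 ] ((449.4830322265625, 120.01374816894531), (80.40562438964844, 82.91930389404297), 89.00326538085938)
tray 772 [0.553  0.4353] [0.517 0.398] [0.591 0.473] ((552.9189453125, 435.2647399902344), (65.39208984375, 65.04402923583984), 13.334400177001953)
0.1 [-1, -1, -1, 4, 6, 18, 19, 98, 89, 99, 19, 21]
0.15 [5, -1, -1, 5, 5, 5, 4, 5, 4, 5, 5, 
[... 2423 characters left out ...]
45 [ 0.1   0.59  1.67 -0.    0.88  2.46]
(0.595, 0.13) -90 None
(0.45, 0.113) 0 [ 0.1   0.45  1.99 -0.    0.7   1.67]
(0.45, 0.113) 45 [ 0.1   0.45  1.99 -0.    0.7   0.88]
(0.45, 0.113) 90 [ 0.1   0.45  1.99 -0.    0.7   0.1 ]
(0.45, 0.113) 135 [ 0.1   0.45  1.99 -0.    0.7  -0.69]
(0.45, 0.113) -45 [ 0.1   0.45  1.99 -0.    0.7   2.45]
(0.45, 0.113) -90 None
(0.615, 0.226) 0 [ 0.25  0.64  1.55 -0.    0.95  1.82]
(0.615, 0.226) 45 [ 0.25  0.64  1.55 -0.    0.95  1.03]
(0.615, 0.226) 90 [ 0.25  0.64  1.55 -0.    0.95  0.25]
(0.615, 0.226) 135 [ 0.25  0.64  1.55 -0.    0.95 -0.54]
(0.615, 0.226) -45 [ 0.25  0.64  1.55 -0.    0.95  2.6 ]
(0.615, 0.226) -90 [ 0.25  0.64  1.55 -0.    0.95 -2.89]
```

```bash
cat >> h.py <<'E'
def Q(yaw): a=np.radians(yaw)/2; return [np.cos(a),np.sin(a),0,0]   # 90: fingers close along x, 180: along y
S=dict(s=(.455,.355),m=(.4417,.231),l=(.449,.121),tray=(.553,.4353))
def pick(xy,z,gap,yaw,zt=.2,base=0):
    """z = grasp height above underside; base = height of the floor it stands on"""
    move_gripper(gap); move_ptp([*xy,zt],Q(yaw))
    hit=servo_line([*xy,base+z-.019],rate=.12,contact_N=8)
    print("down hit",hit,np.round(current_position(),4))
    move_gripper(0.0); print("gap",current_finger_gap(),"grip",current_grip_force())
    return current_position()[2]-base
def place(xy,h,floor,gap,yaw,zt=.2):
    servo_line([*current_position()[:2],zt],rate=.15); print("lift gap",current_finger_gap())
    move_ptp([*xy,zt],Q(yaw)); servo_line([*xy,h+floor+.012],rate=.15)
    hit=servo_line([*xy,h+floor-.003],rate=.03,contact_N=4)
    print("touch",hit,"z err",current_position()[2]-h-floor)
    move_gripper(gap); servo_line([*xy,zt],rate=.15); print("clock",current_clock())
E
python3 - <<'E'
from h import *
move_gripper(.07); move_ptp([*S["s"],.2],Q(90)); c=capture("wrist"); cv2.imwrite("pics/w1.png",c["image"])
print(current_clock(),current_finger_gap())
for q in ["pot_center","saucer_s_floor"]:
    for d in silhouettes("wrist",q)[:3]:
        m=d["region"]; p=cloud(c,m); t=p[p[:,2]>p[:,2].max()-.008]
        print(q,d["conf"],d["xy"],m.sum(),t.mean(0).round(4),cv2.minEnclosingCircle(t[:,:2].astype(np.float32)))
E
```

```text
2.8833 0.07016813777705176
pot_center 0.85 [231.6, 185.2] 1955 [0.3611 0.3509 0.0536] ((0.360370010137558, 0.3499830365180969), 0.024879032745957375)
pot_center 0.66 [324.8, 178.1] 1835 [0.4567 0.3586 0.0566] ((0.4567680358886719, 0.3576492369174957), 0.02493252605199814)
pot_center 0.6 [409.0, 249.0] 355 [0.4981 0.3673 0.2231] ((0.49806514382362366, 0.3672652244567871), 9.999999747378752e-05)
saucer_s_floor 0.55 [326.8, 152.3] 223 [0.4606 0.3752 0.0056] ((0.4584847092628479, 0.36341339349746704), 0.025837136432528496)
```

View pics/w1.png

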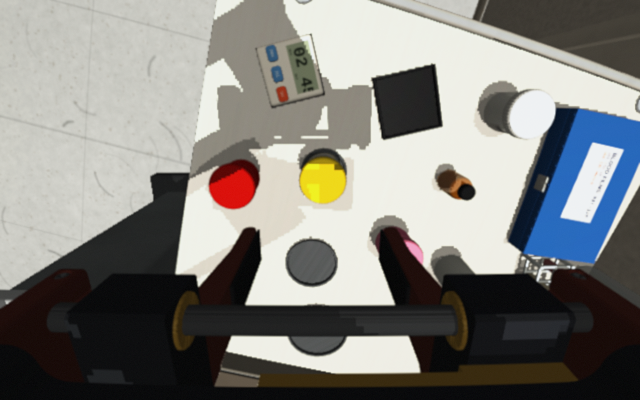

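The wrist view shows the yellow pot at (323,180) and the red pot at (234,185), clear of the fingers. The tray is at (407,101). The pot position agrees with the top view to about 3 mm, so I'll go ahead.

```bash
sed -i 's/s=(.455,.355)/s=(.456,.3565)/' h.py; python3 - <<'E'
from h import *
h=pick(S["s"],.027,.07,90,base=.003)
place(S["tray"],h,.003,.066,90)
c=capture("top"); cv2.imwrite("pics/t2.png",cv2.resize(c["image"][80:290,210:470],None,fx=2.8,fy=2.8,interpolation=cv2.INTER_CUBIC))
g=cv2.cvtColor(c["image"],cv2.COLOR_BGR2HSV)
E
```

```text
down hit False [0.4565 0.3568 0.0116]
gap 0.04718457514258403 grip 29.99900819194181
lift gap 0.04696523684016791
touch True z err -0.00047228803676750784
clock 11.3417
```

View pics/t2.png

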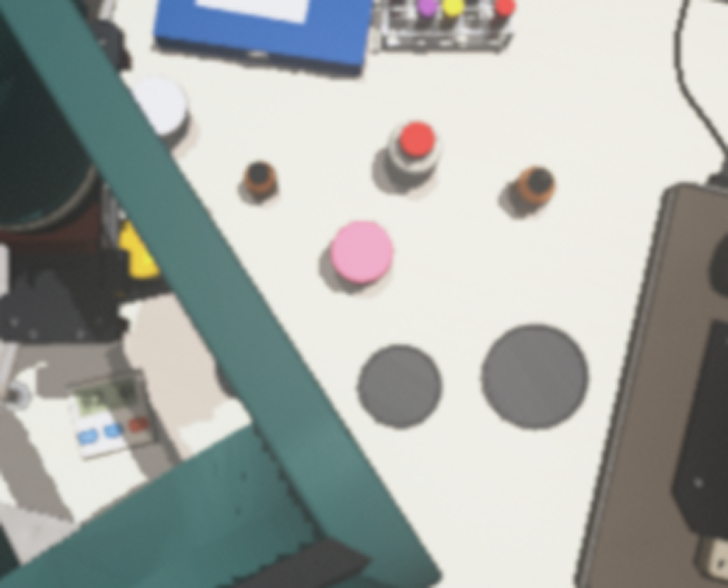

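The pot is released in the tray, with its yellow cap partly visible at crop (142,248). Next is the small bottle, with a wrist look at the pot and the freed saucer on the way.

```bash
python3 - <<'E'
from h import *
move_ptp([.609,.342,.22],Q(90)); c=capture("wrist"); cv2.imwrite("pics/w2.png",c["image"])
for q in NAMES[:1]+["pot_center","saucer_s_floor","tray_floor"]:
    for d in silhouettes("wrist",q)[:3]:
        p=cloud(c,d["region"]); print(q,d["conf"],d["xy"],np.median(p,0).round(4),[np.round(v,4) for v in cv2.minEnclosingCircle(p[p[:,2]<.1][:,:2].astype(np.float32))] if (p[:,2]<.1).any() else 0)
E
```

```text
bottle_small_center 0.76 [323.5, 169.3] [0.6112 0.3502 0.0416] [array([0.6129, 0.3403]), np.float64(0.0186)]
pot_center 0.61 [268.3, 86.2] [0.5552 0.4353 0.0568] [array([0.5504, 0.439 ]), np.float64(0.0296)]
pot_center 0.56 [275.3, 232.1] [0.555  0.2723 0.053 ] [array([0.5453, 0.2491]), np.float64(0.0398)]
pot_center 0.26 [198.9, 154.2] [0.4574 0.3564 0.0027] [array([0.4575, 0.3543]), np.float64(0.0302)]
saucer_s_floor 0.62 [198.6, 153.3] [0.4578 0.3563 0.0028] [array([0.4584, 0.3561]), np.float64(0.0288)]
tray_floor 0.59 [291.0, 91.1] [0.5692 0.4336 0.003 ] [array([0.5534, 0.4359]), np.float64(0.0474)]
```

View pics/w2.png

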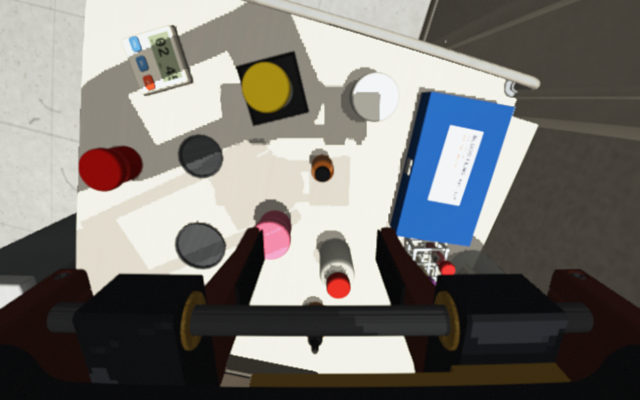

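The yellow pot stands upright in the tray at (268,87). The small saucer is free at (199,154), and the small bottle at (322,168) is where I estimated it.

```bash
python3 - <<'E'
from h import *
h=pick((.610,.342),.028,.055,90)
place((.4572,.3562),h,.003,.05,90)
move_ptp([.600,.122,.22],Q(90)); c=capture("wrist"); cv2.imwrite("pics/w3.png",c["image"])
for q in NAMES[:3]+["saucer_m_floor","saucer_l_floor"]:
    for d in silhouettes("wrist",q)[:2]:
        p=cloud(c,d["region"]); print(q,d["conf"],d["xy"],np.median(p,0).round(4),[np.round(v,4) for v in cv2.minEnclosingCircle(p[p[:,2]<.1][:,:2].astype(np.float32))] if (p[:,2]<.1).any() else 0)
print(current_force().round(1) if hasattr(current_force(),"round") else current_force())
E
```

```text
down hit False [0.6106 0.3423 0.0098]
gap 0.02717631188117446 grip 30.00016361474991
lift gap 0.02614888424770472
touch True z err -0.00034304292524591374
clock 20.9583
bottle_small_center 0.71 [352.1, 82.5] [0.6266 0.2202 0.083 ] [array([0.6333, 0.2242]), np.float64(0.0272)]
bottle_dropper_center 0.78 [321.7, 173.3] [0.6012 0.1301 0.0474] [array([0.6013, 0.1242]), np.float64(0.0161)]
bottle_large_center 0.71 [351.1, 82.3] [0.6262 0.2202 0.0697] [array([0.6333, 0.2242]), np.float64(0.0273)]
saucer_m_floor 0.92 [187.3, 76.0] [0.4417 0.2321 0.0027] [array([0.4404, 0.2308]), np.float64(0.0374)]
saucer_l_floor 0.84 [202.2, 167.7] [0.4496 0.1211 0.0025] [array([0.4494, 0.1205]), np.float64(0.0455)]
[-0.9  0.1 -0.4]
```

View pics/w3.png

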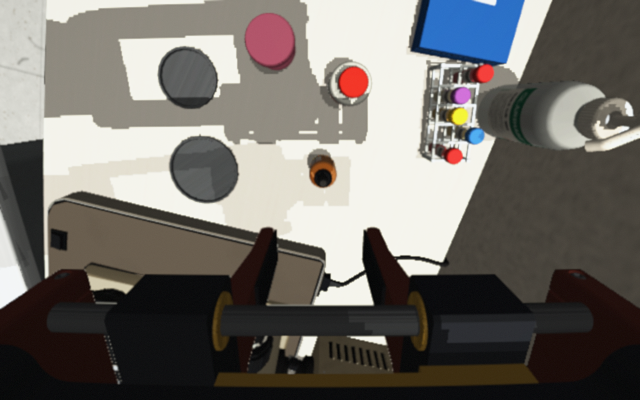

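The dropper bottle is at (322,173), the large bottle at (352,82), the middle saucer at (188,77) and the large one at (203,168). All match the estimates.

```bash
python3 - <<'E'
from h import *
h=pick((.601,.123),.030,.06,90)
place(S["m"],h,.003,.056,90)
h=pick((.6265,.220),.045,.07,180)
place((.4495,.122),h,.003,.066,90,zt=.22)
c=capture("wrist"); cv2.imwrite("pics/w4.png",c["image"])
E
```

```text
down hit False [0.6016 0.1231 0.0117]
gap 0.031244524748956854 grip 30.000222623348236
lift gap 0.031516175104522766
touch True z err -0.00042542092035160756
clock 31.175
down hit False [0.6272 0.2202 0.0268]
gap 0.04288739861000931 grip 30.00012695789337
lift gap 0.04274150879975694
touch True z err -0.0004517318698665134
clock 41.7833
```

View pics/w4.png

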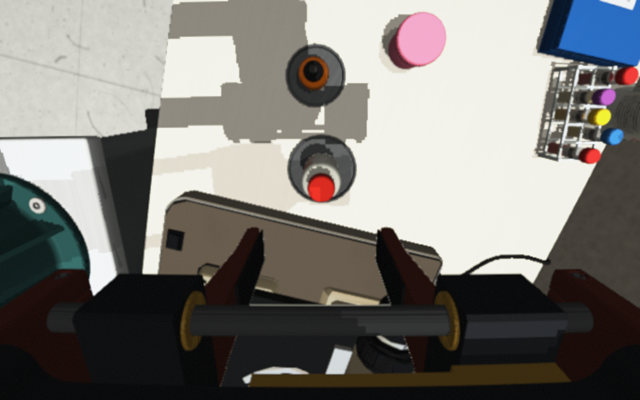

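The dropper bottle at (313,72) and the large bottle at (321,175) stand in their saucers. I'll move clear and check everything from the scene and top cameras.

```bash
python3 - <<'E'
from h import *
move_ptp([.222,.557,.3],Q(158))
a=capture("scene")["image"][120:320,180:440];b=capture("top")["image"][80:290,210:470]
cv2.imwrite("pics/end.png",np.vstack([cv2.resize(i,(390,300),interpolation=cv2.INTER_CUBIC) for i in(a,b)]))
E
```

```text
(no output)
```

View pics/end.png

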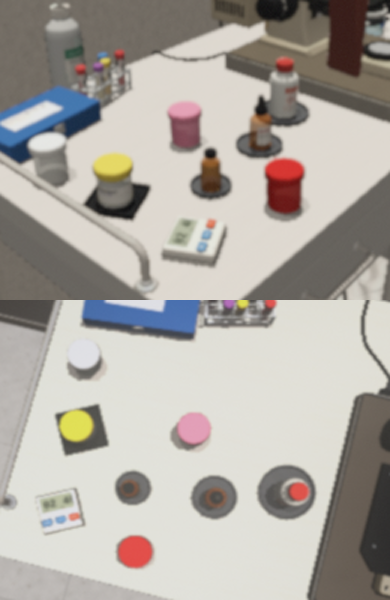

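The final views show the pot in the tray and all three bottles upright in their saucers. The bystanders have not moved.

```bash
python3 -c "
from bench import *
print(close_job())"
```

```text
the job is handed in; nothing more can be done
None
```

The job is handed in: the final pictures show the yellow-capped pot in the square tray and each bottle upright in the saucer of its size, with the timer, the other pot and the red and pink look-alikes where they were.

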